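# Line up the parcels for collection

## Robot

A 6-joint arm with a two-finger parallel gripper is mounted at the origin on the work surface. World frame = base frame: x ahead of the robot, y to its left, z up, the work surface at z = 0. Lengths are in m, angles in rad, forces in N, time in s.
With the tool pointing down it reaches from about 0.35 to 1 m from the base axis. Payload 7.1 kg.
Tool frame: the origin (TCP) lies midway between the tips of the shut fingers; the grasp point (between the pads) lies 19 mm behind it (env.hold_point_z is the z of the grasp point in the tool frame, in m); z points along the fingers, y is the line along which they close (so a half turn about z gives the same grasp; the last joint's range is limited). The gripper opens to 85 mm and grips with 20 to 120 N. Pads are 22 mm wide; open, the fingers measure 114 mm over their backs; the gripper's body (76 mm by 85 mm) begins 54 mm behind the grasp point. The pads swing forward as they close: fully open they stand 13 mm farther back than shut.
Start: joints at [-1.162, 0.423, 1.63, -0, 1.089, -0.019], TCP at [0.259, -0.569, 0.231] pointing down, gripper open.
Joint ranges: [-3, 3], [-0.9, 2.11], [0.09, 2.58], [-1.31, 4.45], [0.11, 2.69], [-2.54, 2.54]. Speed limits (rad/s): [2.39, 2.39, 3.01, 3.14, 3.14, 3.14].

## Interface

Orientations are given as a 3x3 rotation matrix whose columns are the frame's x, y, z axes.
In Python, from plant import env gives the robot as it stands.
- The arm moves only by the tool send_rows, never from a script. Its argument "plan" is a list of rows, each a list of 5 numbers: the closure, from 0 (fully open) to 1 (shut), then the shift along the tool's x, y, z in normalised numbers (1 is 0.8 m), then the turn about the tool's z in a scale on which 1.0 is 180 degrees. In form: [[jaw, tx, ty, tz, roll], ...]. A call has 1 to 10 rows; each row is the pose to reach, as a shift and turn from the pose commanded when the call began, along the tool's axes at that moment; what a row does not reach only later rows make up. A row lasts 1/10 s, in which the tool goes at most 50 mm and 8.59 degrees, less where a joint would pass 70% of its speed; a pose out of reach is approached as far as the arm can. Shift and turn numbers lie between -1 and 1, and a call with a number outside is refused. A call with a gripper value outside its range is refused whole. The fingers move at their own pace and stop on an object; "squeeze" is the grip in N (left out, the last holds). Time passes only in rows, so rows that repeat a pose let the fingers close. It gives the time, the measured TCP pose, the force, the opening and the grip force at its end, in the units of the state.
- env.get_obs(): the state, without advancing time (a new reading comes with each control period).
- env.snapshot(name): name is "scene" or "top" or "wrist"; returns the picture (480x640x3 uint8, red, green, blue); there is no depth.
- env.camera_model(name): a dict with "vertical_fov" (degrees; the focal length in pixels is half the picture's height over the tangent of half this angle, whatever the lens; pixels are square), "cx", "cy" (the principal point, pixels), "distortion" ([k1, k2, p1, p2, k3] as OpenCV has them; the pictures are not rectified), "pose" (4x4, takes a point from camera to world coordinates); the wrist camera has in their place "tool_from_camera" (4x4, takes a point from camera to tool coordinates, whose origin is the TCP and whose axes are the flange's). Camera axes: x right, y up, looking along -z (the intrinsics and any distortion apply to the point x, -y, -z); pixel columns grow to the right and rows downward; lengths in m; the calibration is good to about 2 mm. A picture is of the moment at which its call begins: read the wrist's pose just before it. camera_model takes no time and is no camera call.
- env.sign_off(): hands the job in; it is judged then, once.
Trained networks look in the newest picture that a camera, given by its name, has taken for a name from the list of things; names that differ only in an ending like _2 or _b are one class to them, and where a whole thing is asked for, a point or a joint stands for the part that bears it (a point fixed in the world has none). Each returns a list of dicts, best first, with "confidence" (0 to 1); they miss things now and then, are a little off and sometimes report something else, mostly with a low value. They report only what shows in the picture. A call takes as long as a camera call. They do not tell look-alikes from the thing itself.
- env.boxes_of(camera, thing): "rect" ([left, top, right, bottom] in pixels, round what is visible of it).
The state is a dict: "clock": time; "joint_pos": joint angles; "qvel": joint speeds; "joint_torque": joint torques, N m; "tcp_pos": TCP position; "ee_rot": TCP orientation; "wrist_force": force on the tool from outside, world axes, zero at the start; "moment": the same for the moment, N m; "grip_width": opening from 0.0 (shut) to 1.0 (fully open); "finger_force": force on a finger pad.
Only numpy, scipy, OpenCV 4.12 (cv2) and the standard library are available. Lean on these libraries where they do the work, as an engineer would, in place of code of your own. Each camera call takes 0.05 s, during which the arm holds its last target. There are 200 camera calls.

## Task

Line up the four parcels on the mats of the pick-up ledge in order of height, one to a mat: the tallest on the mat next to the brass bell, the shortest on the mat next to the pen pot. Stand each one upright in the middle of its mat, the cartons square to the ledge, and do not tip any parcel over on the way.

Things in the scene. Friction and masses are not known exactly. Their poses are not given: they have to be found in the camera images.
- carton_tall: tallest parcel: upright cardboard carton, 56 x 56 mm, 140 mm high, about 0.28 kg, rigid, standing on the counter. Origin at the centre of its underside, z up its height. x and y square to its sides.
- tube: second tallest parcel: upright cardboard mailing tube with a white cap on top, 56 mm diameter, 110 mm high, about 0.16 kg, rigid, standing on the counter. Origin at the centre of its underside, z up its height.
- carton_mid: third tallest parcel: cardboard carton, 56 mm along its x, 62 mm along its y, 80 mm high, about 0.18 kg, rigid, standing on the counter. Origin at the centre of its underside, z up its height.
- carton_low: shortest parcel: cardboard carton, 58 mm along its x, 76 mm along its y, 50 mm high, about 0.12 kg, rigid, standing on the counter. Origin at the centre of its underside, z up its height.
- bay_1: flat grey fabric mat, 90 x 90 mm, 2 mm thick, one of four alike on the ledge, the leftmost as the robot sees it (larger y). Origin at the centre of its underside, 28 mm above the counter (parcels stand 2 mm higher); axes parallel to the ledge's.
- bay_2: flat grey fabric mat, 90 x 90 mm, 2 mm thick, one of four alike on the ledge, second from the left. Origin at the centre of its underside, 28 mm above the counter (parcels stand 2 mm higher); axes parallel to the ledge's.
- bay_3: flat grey fabric mat, 90 x 90 mm, 2 mm thick, one of four alike on the ledge, third from the left. Origin at the centre of its underside, 28 mm above the counter (parcels stand 2 mm higher); axes parallel to the ledge's.
- bay_4: flat grey fabric mat, 90 x 90 mm, 2 mm thick, one of four alike on the ledge, the rightmost (smaller y). Origin at the centre of its underside, 28 mm above the counter (parcels stand 2 mm higher); axes parallel to the ledge's.
- ledge: fixed dark wooden pick-up ledge on the counter, 620 mm long, 120 mm deep, 28 mm high, with steel trim; four mats in a row along its middle, 100 mm from centre to centre. Origin at the centre of its underside; y along its length towards bay_1, x square to it, away from the robot.
- bell: brass counter bell on a black foot, 72 mm diameter, 53 mm high, fixed on the ledge 100 mm beyond the centre of the last mat, at one end or the other; at the other end, the same distance out, a fixed steel pen pot (68 mm diameter, 90 mm high, pens up to 145 mm). Origin at the centre of its underside.
There are look-alikes about, which are no part of the job. What is shaped like the carton_low but blue or pink is not meant.

How it is judged:
At the end, for the whole second after the job is handed in: From the mat next to the bell outwards stand the 140 mm carton, the 110 mm tube, the 80 mm carton and the 50 mm carton, each within 15 mm of the centre of its mat, resting on it, upright within 0.1 rad, the cartons' sides within 0.2 rad of square to the ledge, all at rest (((horizontal distance between bell and bay_1 below 0.2 m and horizontal distance between carton_tall and bay_1 below 0.015 m and (angle between the x axis of carton_tall and the x axis of bay_1, either way round below 0.2 rad or angle between the x axis of carton_tall and the y axis of bay_1, either way round below 0.2 rad) and horizontal distance between tube and bay_2 below 0.015 m and horizontal distance between carton_mid and bay_3 below 0.015 m and (angle between the x axis of carton_mid and the x axis of bay_3, either way round below 0.2 rad or angle between the x axis of carton_mid and the y axis of bay_3, either way round below 0.2 rad) and horizontal distance between carton_low and bay_4 below 0.015 m and (angle between the x axis of carton_low and the x axis of bay_4, either way round below 0.2 rad or angle between the x axis of carton_low and the y axis of bay_4, either way round below 0.2 rad)) or (not (horizontal distance between bell and bay_1 below 0.2 m) and horizontal distance between carton_low and bay_1 below 0.015 m and (angle between the x axis of carton_low and the x axis of bay_1, either way round below 0.2 rad or angle between the x axis of carton_low and the y axis of bay_1, either way round below 0.2 rad) and horizontal distance between carton_mid and bay_2 below 0.015 m and (angle between the x axis of carton_mid and the x axis of bay_2, either way round below 0.2 rad or angle between the x axis of carton_mid and the y axis of bay_2, either way round below 0.2 rad) and horizontal distance between tube and bay_3 below 0.015 m and horizontal distance between carton_tall and bay_4 below 0.015 m and (angle between the x axis of carton_tall and the x axis of bay_4, either way round below 0.2 rad or angle between the x axis of carton_tall and the y axis of bay_4, either way round below 0.2 rad))) and angle between each of carton_tall, tube, carton_mid, carton_low's own z axis and vertical below 0.1 rad and z of carton_tall in the frame of bay_1 between -0.003 and 0.007 m and linear speed of each of carton_tall, tube, carton_mid, carton_low below 0.02 m/s and angular speed of each of carton_tall, tube, carton_mid, carton_low below 0.2 rad/s and z of tube in the frame of bay_1 between -0.003 and 0.007 m and z of carton_mid in the frame of bay_1 between -0.003 and 0.007 m and z of carton_low in the frame of bay_1 between -0.003 and 0.007 m); the robot touches nothing.
It fails at once if a parcel is tipped over (angle between any of carton_tall, tube, carton_mid, carton_low's own z axis and vertical above 0.8 rad).
It also fails if it takes over 99 s, if anything falls off the work surface, if the arm or the gripper's body presses on something with over 40 N, if the wrist force passes 120 N, or if a joint passes its speed limit or range.

## Working session

There is one attempt and no reset: what is moved stays moved. The work goes in short steps, Python scripts to look and compute and a tool call to move; the robot and the scene stay as the last step left them, time stands still between calls to the robot, and variables do not carry over. Pictures are saved under pics/ and viewed, at most 14 in all, crops included, and the job is handed in when it is done.

Besides the shell and the picture viewer there is one more tool, called after "Emit:" by a JSON object that holds its "name" and its "arguments". send_rows: Moves the arm, as the interface text tells. Its arguments: {"type":"object","properties":{"plan":{"type":"array","items":{"type":"array","items":{"type":"number"}}},"squeeze":{"type":"number"}},"required":["plan"]}

```bash
ls; mkdir -p pics
python3 - <<'E'
from plant import env
import cv2,numpy as np
o=env.get_obs();print({k:np.round(v,3).tolist() for k,v in o.items()},env.hold_point_z)
for c in("scene","top"):
    im=env.snapshot(c);cv2.imwrite(f"pics/{c}0.png",im[:,:,::-1])
    m=env.camera_model(c);print(c,m)
    for t in("carton_tall","tube","carton_mid","carton_low","bay_1","bell","ledge"):
        print(t,[(np.round(d["rect"]).tolist(),round(d["confidence"],2)) for d in env.boxes_of(c,t)])
print(env.camera_model("wrist"))
E
```

```text
pics
{'clock': 0.0, 'joint_pos': [-1.162, 0.424, 1.631, 0.0, 1.089, -0.019], 'qvel': [0.0, -0.001, 0.0, 0.0, 0.0, -0.001], 'joint_torque': [-0.0, -55.737, -28.174, -0.0, 0.007, -0.0], 'tcp_pos': [0.259, -0.568, 0.231], 'ee_rot': [[0.91, 0.415, -0.001], [0.415, -0.91, 0.001], [0.0, -0.002, -1.0]], 'wrist_force': [0.656, -0.094, 0.112], 'moment': [0.08, -0.011, -0.054], 'finger_force': 0.0, 'grip_width': 1.002} -0.0187
scene {'vertical_fov': 54.56598701693494, 'cx': 319.11511174885595, 'cy': 236.0144031233537, 'distortion': array([-0.05875201,  0.        ,  0.        ,  0.        ,  0.        ]), 'pose': array([[ 0.83678849, -0.31821831,  0.44555822,  0.9949375 ],
       [ 0.54736198,  0.50612275, -0.66650928, -0.81671088],
       [-0.0134117 ,  0.80160893,  0.5976983 ,  0.74850477],
       [ 0.        ,  0.        ,  0.        ,  1.        ]])}
carton_tall [([266.0, 216.0, 302.0, 277.0], 0.86), ([324.0, 312.0, 356.0, 346.0], 0.67)]
tube [([348.0, 154.0, 371.0, 195.0], 0.58)]
carton_mid [([323.0, 188.0, 344.0, 231.0], 0.84)]
carton_low [([185.0, 279.0, 232.0, 323.0], 0.82), ([155.0, 25
[... 1066 characters left out ...]
91.0, 165.0, 322.0, 200.0], 0.62), ([328.0, 164.0, 364.0, 197.0], 0.57)]
bell [([371.0, 163.0, 397.0, 189.0], 0.91)]
ledge [([175.0, 156.0, 404.0, 220.0], 0.86)]
{'vertical_fov': 58.243664230672934, 'cx': 322.84815360853696, 'cy': 238.68737056441796, 'distortion': array([-0.10316542,  0.        ,  0.        ,  0.        ,  0.        ]), 'tool_from_camera': array([[-1.46715635e-04,  9.61889948e-01,  2.73436843e-01,
         6.89218011e-02],
       [ 9.99999984e-01,  1.69752391e-04, -6.05898068e-05,
         1.86169137e-03],
       [-1.04697284e-04,  2.73436830e-01, -9.61889957e-01,
        -1.42344105e-01],
       [ 0.00000000e+00,  0.00000000e+00,  0.00000000e+00,
         1.00000000e+00]])}
```

View pics/scene0.png

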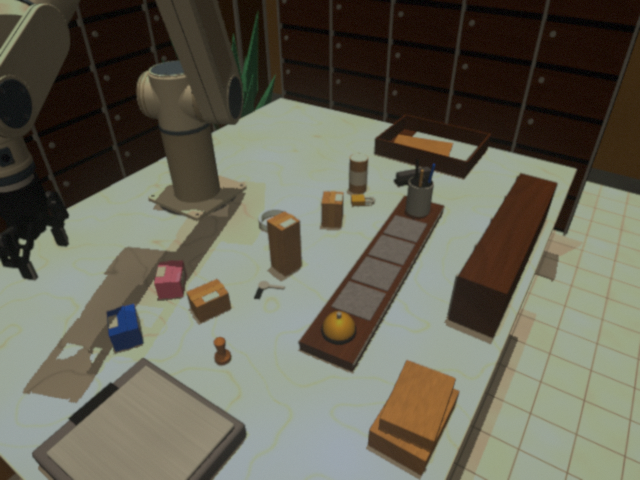

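View pics/top0.png

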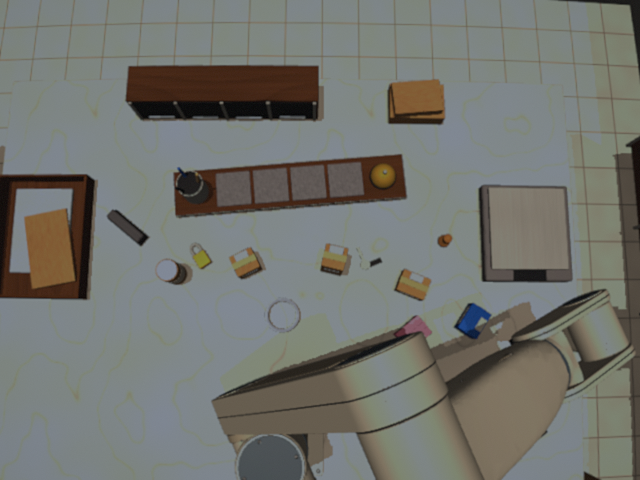

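The bell stands at the small-y end, next to bay_4 (top image 383,176), and the pen pot is at the bay_1 end. So carton_tall goes on bay_4, tube on bay_3, carton_mid on bay_2 and carton_low on bay_1. In the top view the parcels are: tube (170,271), mid (244,262), tall (335,259) and orange low (413,284). The blue and pink ones are look-alikes.

```bash
cat > h.py <<'E'
import numpy as np, cv2
from scipy.optimize import least_squares
from plant import env
DIM={"carton_tall":(.056,.056,.14),"tube":(.056,.056,.11),"carton_mid":(.056,.062,.08),"carton_low":(.058,.076,.05)}
def cam(name):
    m=env.camera_model(name); f=240/np.tan(np.radians(m["vertical_fov"])/2)
    K=np.array([[f,0,m["cx"]],[0,f,m["cy"]],[0,0,1]])
    if name=="wrist":
        o=env.get_obs(); T=np.eye(4);T[:3,:3]=o["ee_rot"];T[:3,3]=o["tcp_pos"];P=T@m["tool_from_camera"]
    else: P=m["pose"]
    return K,np.array(m["distortion"]),np.array(P)
def proj(c,p):
    K,d,P=c; q=(np.atleast_2d(p)-P[:3,3])@P[:3,:3]*[1,-1,-1]
    return cv2.projectPoints(q.reshape(-1,1,3),np.zeros(3),np.zeros(3),K,d)[0][:,0]
def ray(c,uv,z):
    K,d,P=c; n=cv2.undistortPoints(np.array(uv,float).reshape(-1,1,2),K,d)[:,0]
    v=np.c_[n[:,0],-n[:,1],-np.ones(len(n))]@P[:3,:3].T
    return P[:3,3]+v*((z-P[2,3])/v[:,2])[:,None]
def pts(name,x,y,yaw,z=0):
    a,b,h=DIM[name]
    if name=="tube":
        t=np.linspace(0,2*np.pi,40);b2=np.c_[np.cos(t),np.sin(t)]*a/2
    else: b2=np.array([[1,1],[1,-1],[-1,-1],[-1,1]])*[a/2,b/2]
    c,s=np.cos(yaw),np.sin(yaw); b2=b2@np.array([[c,s],[-s,c]])+[x,y]
    return np.r_[np.c_[b2,0*b2[:,:1]+z],np.c_[b2,0*b2[:,:1]+z+h]]
def rect(c,p):
    u=proj(c,p); return np.r_[u.min(0),u.max(0)]
E
cat > fit0.py <<'E'
from h import *
T,S=cam("top"),cam("scene")
R={"carton_tall":((319,242,348,278),(266,216,302,277)),"tube":((157,258,187,284),(348,154,371,195)),
"carton_mid":((229,251,261,278),(323,188,344,231)),"carton_low":((394,269,432,300),(185,279,232,323))}
for n,(a,b) in R.items():
    best=None
    for y0 in np.arange(-1.5,1.5,.3):
        x0=ray(T,[((a[0]+a[2])/2,(a[1]+a[3])/2)],.05)[0]
        f=lambda q:np.r_[rect(T,pts(n,q[0],q[1],q[2],q[3]))-a,rect(S,pts(n,q[0],q[1],q[2],q[3]))-b]
        r=least_squares(f,[x0[0],x0[1],y0,0],loss="soft_l1",x_scale=[.1,.1,1,.1])
        if best is None or r.cost<best.cost:best=r
    print(n,best.x.round(3),round(best.cost,1))
# ledge
bt=[(215,172,251,210),(253,168,292,203),(291,165,322,200),(328,164,364,197)]
bs=[(386,216,422,243),(368,238,413,265),(351,256,402,288),(336,280,385,320)]
def f(q):
    r=[];c,s=np.cos(q[2]),np.sin(q[2])
    for i in range(4):
        b=np.array([[1,1],[1,-1],[-1,-1],[-1,1]])*.045+[0,.15-.1*i]
        w=b@np.array([[c,s],[-s,c]])+q[:2];p=np.c_[w,np.full(4,q[3])]
        r+=[rect(T,p)-bt[i],rect(S,p)-bs[i]]
    return np.concatenate(r)
r=least_squares(f,[.5,0,0,.03],loss="soft_l1",x_scale=.1);q=r.x;print("ledge",q.round(3),f(q).round(0).reshape(8,4))
E
python3 fit0.py
```

```text
carton_tall [ 0.438 -0.131  0.317 -0.008] 3.6
tube [ 0.408  0.281 -0.485 -0.001] 2.7
carton_mid [ 0.429  0.095  0.212 -0.001] 8.0
carton_low [ 0.381 -0.341 -0.317  0.002] 1.2
ledge [ 0.646 -0.016  0.101  0.031] [[ 0. -0.  0. -3.]
 [-4. -1.  4. -1.]
 [-0.  0. -3.  1.]
 [-1. -3.  1. -0.]
 [-1. -0.  4.  1.]
 [-0.  1. -1.  3.]
 [-1. -2. -0.  0.]
 [-5.  1.  1.  1.]]
```

The manual's scale: shifts go in shares of 0.8 m and turns go in shares of 180 degrees. Converting my numbers, 0.264 m / 0.8 = 0.33, -0.24 m / 0.8 = -0.3, 24.4 degrees / 180 = 0.1356.

Emit:
{"name": "send_rows", "arguments": {"plan": [[0,0.33,-0.3,-0.0875,0.1356],[0,0.33,-0.3,-0.0875,0.1356],[0,0.33,-0.3,-0.0875,0.1356],[0,0.33,-0.3,-0.0875,0.1356],[0,0.33,-0.3,-0.0875,0.1356],[0,0.33,-0.3,-0.0875,0.1356],[0,0.33,-0.3,-0.0875,0.1356],[0,0.33,-0.3,-0.0875,0.1356],[0,0.33,-0.3,-0.0875,0.1356],[0,0.33,-0.3,-0.0875,0.1356]]}}

```text
clock: 1.8
tcp_pos: [0.3998, -0.2412, 0.3012]
ee_rot: [[1.0, 0.003, -0.0], [0.003, -1.0, -0.001], [-0.0, 0.001, -1.0]]
wrist_force: [-0.3, -0.5, 0.5]
grip_width: 0.997
finger_force: 0.0
```

```bash
cat > look.py <<'E'
import sys
from h import *
o=env.get_obs();print(o["clock"],o["tcp_pos"].round(4),o["ee_rot"].round(3).tolist(),o["wrist_force"].round(1),o["grip_width"],np.abs(o["qvel"]).max().round(3))
im=env.snapshot("wrist");cv2.imwrite(f"pics/{sys.argv[1]}.png",im[:,:,::-1])
np.savez(f"pics/{sys.argv[1]}.npz",p=o["tcp_pos"],R=o["ee_rot"])
for t in sys.argv[2:]:
    print(t,[(np.round(d["rect"]).tolist(),round(d["confidence"],2)) for d in env.boxes_of("wrist",t)])
E
python3 look.py w1 carton_tall carton_low carton_mid
```

```text
1.8 [ 0.3998 -0.2412  0.3012] [[1.0, 0.003, -0.0], [0.003, -1.0, -0.001], [-0.0, 0.001, -1.0]] [-0.3 -0.5  0.5] 0.9967828643219377 0.028
carton_tall [([126.0, 115.0, 251.0, 209.0], 0.97)]
carton_low [([509.0, 249.0, 610.0, 348.0], 0.95), ([372.0, 166.0, 477.0, 258.0], 0.76), ([364.0, 277.0, 450.0, 374.0], 0.59)]
carton_mid [([2.0, 125.0, 45.0, 198.0], 0.56)]
```

View pics/w1.png

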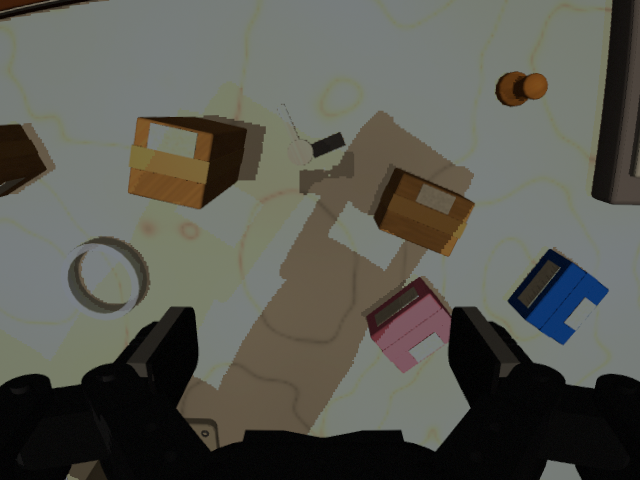

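The wrist view shows tall at (185,160), low (orange) at (425,212), pink at (410,325), blue at (558,295). I'll enlarge it for the top-face corners.

Run:
```python
import cv2,numpy as np
im=cv2.imread("pics/w1.png")
a=im[100:230,110:270];b=im[150:280,350:510]
m=np.hstack([cv2.resize(x,None,fx=2.5,fy=2.5,interpolation=2) for x in(a,b)])
m=cv2.convertScaleAbs(m,alpha=1.6)
cv2.imwrite("pics/z1.png",m)
```

```text
(no output)
```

View pics/z1.png

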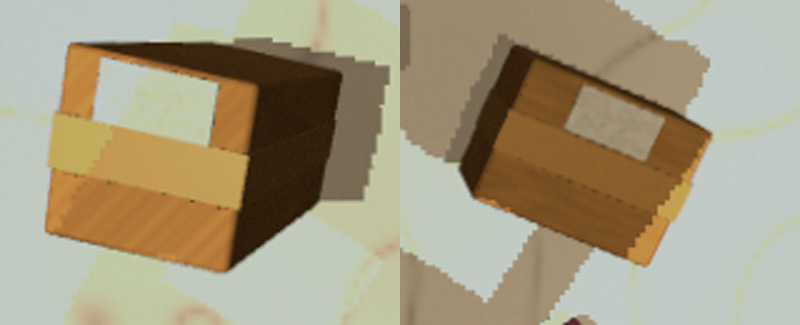

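```bash
cat > fit1.py <<'E'
from h import *
def camw(n):
    d=np.load(f"pics/{n}.npz");K,k,_=cam("wrist");T=np.eye(4);T[:3,:3]=d["R"];T[:3,3]=d["p"]
    return K,k,T@env.camera_model("wrist")["tool_from_camera"]
def fit(n,c,top,base,g):
    # top: 4 image corners in order; base: index->pixel; tries the 4 orderings
    best=None
    for k in range(4):
        def f(q):
            p=pts(n,q[0],q[1],q[2]+k*np.pi/2); 
            p=np.roll(p.reshape(2,4,3),k,1) if 0 else p.reshape(2,4,3)
            p[:,:,2]+=np.array([0,q[3]])[:,None]
            u=proj(c,p.reshape(-1,3)).reshape(2,4,2)
            r=[]
            for m,obs in((1,top),(0,base)):
                for o in obs: r.append(min(u[m]-o,key=np.linalg.norm))
            return np.concatenate(r)
        for y0 in(0,.4,.8,1.2):
            r=least_squares(f,[*g,y0,0],x_scale=[.1,.1,1,.1],loss="soft_l1")
            if best is None or r.cost<best.cost:best=r;bk=k
    q=best.x;print(n,"xy",q[:2].round(4),"yaw",round((q[2]+bk*np.pi/2+np.pi/2)%np.pi-np.pi/2,3),"dh",q[3].round(4),"cost",round(best.cost,2))
if __name__=="__main__":
    c=camw("w1")
    fit("carton_tall",c,[(138,117.2),(212.8,134.8),(202,208),(128.8,193.2)],[(246,128.8),(238,181.2)],(.438,-.131))
    fit("carton_low",c,[(403.6,172.8),(474.4,203.2),(449.2,256),(380,228.8)],[(396,168),(374.4,216)],(.38,-.341))
E
python3 fit1.py
```

```text
carton_tall xy [ 0.4375 -0.1324] yaw -0.217 dh -0.0066 cost 2.94
carton_low xy [ 0.3786 -0.3436] yaw -0.375 dh -0.0082 cost 2.88
```

In the tool's units: -0.29 m / 0.8 = -0.3625, 0.15 m / 0.8 = 0.1875.

Emit:
{"name": "send_rows", "arguments": {"plan": [[0,0.1875,-0.3625,-0.0625,0],[0,0.1875,-0.3625,-0.0625,0],[0,0.1875,-0.3625,-0.0625,0],[0,0.1875,-0.3625,-0.0625,0],[0,0.1875,-0.3625,-0.0625,0],[0,0.1875,-0.3625,-0.0625,0],[0,0.1875,-0.3625,-0.0625,0],[0,0.1875,-0.3625,-0.0625,0],[0,0.1875,-0.3625,-0.0625,0],[0,0.1875,-0.3625,-0.0625,0]]}}

```text
clock: 3.0
tcp_pos: [0.5488, 0.0481, 0.3507]
ee_rot: [[1.0, 0.0, -0.001], [0.0, -1.0, -0.0], [-0.001, 0.0, -1.0]]
wrist_force: [-1.0, 0.6, -0.3]
grip_width: 1.0
finger_force: 0.0
```

```bash
python3 look.py w2 bay_1 carton_mid tube bell; python3 -c "
import cv2;cv2.imwrite('pics/w2b.png',cv2.convertScaleAbs(cv2.resize(cv2.imread('pics/w2.png'),(800,600),interpolation=2),alpha=1.5))"
```

```text
3.0 [0.5488 0.0481 0.3507] [[1.0, 0.0, -0.001], [0.0, -1.0, -0.0], [-0.001, 0.0, -1.0]] [-1.   0.6 -0.3] 1.0003204667022505 0.007
bay_1 [([191.0, 51.0, 285.0, 152.0], 0.95), ([290.0, 47.0, 382.0, 140.0], 0.83), ([481.0, 35.0, 567.0, 126.0], 0.74), ([386.0, 37.0, 479.0, 133.0], 0.73)]
carton_mid [([242.0, 246.0, 319.0, 333.0], 0.79)]
tube [([68.0, 270.0, 157.0, 360.0], 0.81), ([192.0, 52.0, 288.0, 151.0], 0.37)]
bell [([582.0, 43.0, 639.0, 110.0], 0.61)]
```

View pics/w2b.png

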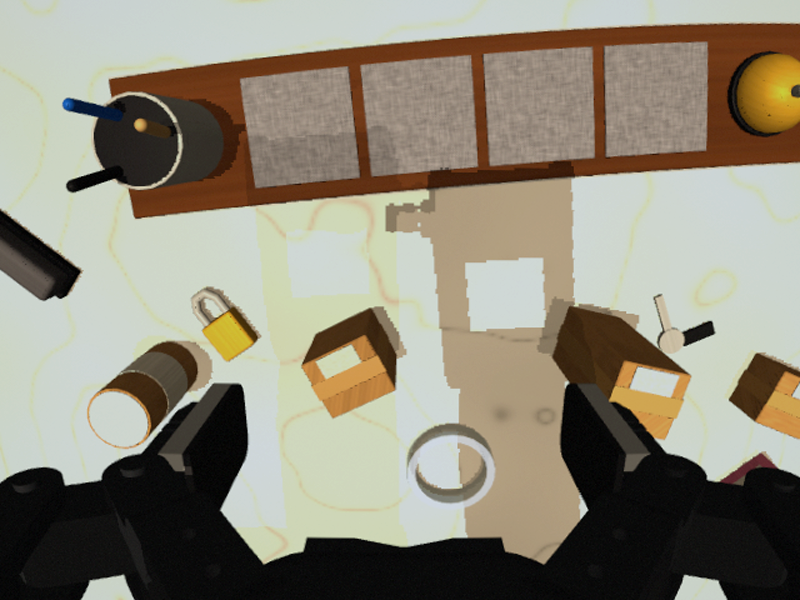

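Pen pot at left (140,140), bell at right (785,92), and the four mats between them (800-px scale). Mid is at (350,375) and the tube cap at (119,417).

Run:
```python
from fit1 import *
c=camw("w2"); T,S=cam("top"),cam("scene")
m=np.array([[241,79],[348,67],[359,178],[256,188],[361,64],[471,55],[477,167],[371,177],[484,54],[592,47],[594,158],[488,166],[605,46],[708,42],[706,152],[606,158]])*.8
bt=[(215,172,251,210),(253,168,292,203),(291,165,322,200),(328,164,364,197)]
bs=[(386,216,422,243),(368,238,413,265),(351,256,402,288),(336,280,385,320)]
def mats(q):
    b=np.array([[1,1],[1,-1],[-1,-1],[-1,1]])*.045
    w=np.concatenate([b+[0,.15-.1*i] for i in range(4)]);k,s=np.cos(q[2]),np.sin(q[2])
    return np.c_[w@np.array([[k,s],[-s,k]])+q[:2],np.full(16,q[3])]
def f(q,two=True):
    w=mats(q);r=[(proj(c,w)-m).ravel()]
    if two:
        for i in range(4): r+=[.3*(rect(T,w[4*i:4*i+4])-bt[i]),.3*(rect(S,w[4*i:4*i+4])-bs[i])]
    return np.concatenate(r)
for t in(True,False):
    r=least_squares(lambda q:f(q,t),[.64,-.02,.07,.03],x_scale=.1,loss="soft_l1");q=r.x;print("ledge",q.round(4),round(r.cost,1))
r=least_squares(lambda q:f([*q,.03],False),[.64,-.02,.07],x_scale=.1);q=[*r.x,.03];print("z fixed",r.x.round(4),r.cost)
for i in range(4):print("bay",i+1,mats(q)[4*i:4*i+4,:2].mean(0).round(4))
fit("carton_mid",c,np.array([[303,364],[379,339],[396,384],[334,417]])*.8,np.array([[376,308]])*.8,(.429,.095))
print("tube",ray(c,[(95.2,333.6)],.11)); print("tube top cam",ray(T,[(170,270)],.11))
```

```text
ledge [ 0.6467 -0.0174  0.0882  0.0299] 8.6
ledge [ 0.6467 -0.0175  0.0881  0.0298] 3.4
z fixed [ 0.6466 -0.0174  0.0878] 3.9271936410368635
bay 1 [0.6335 0.132 ]
bay 2 [0.6423 0.0324]
bay 3 [ 0.651  -0.0672]
bay 4 [ 0.6598 -0.1669]
carton_mid xy [0.4297 0.0898] yaw 0.417 dh -0.0053 cost 15.3
tube [[0.40803437 0.27966368 0.11      ]]
tube top cam [[0.40549643 0.27273086 0.11      ]]
```

In the tool's units: 0.1804 m / 0.8 = 0.2255, -0.1115 m / 0.8 = -0.1394, -77.6 degrees / 180 = -0.4311.

Emit:
{"name": "send_rows", "arguments": {"plan": [[0,-0.1394,0.2255,0.15,-0.4311],[0,-0.1394,0.2255,0.15,-0.4311],[0,-0.1394,0.2255,0.15,-0.4311],[0,-0.1394,0.2255,0.15,-0.4311],[0,-0.1394,0.2255,0.15,-0.4311],[0,-0.1394,0.2255,0.15,-0.4311],[0,-0.1394,0.2255,0.15,-0.4311],[0,-0.1394,0.2255,0.15,-0.4311],[0,-0.1394,0.2255,0.15,-0.4311],[0,-0.1394,0.2255,0.15,-0.4311]]}}

```text
clock: 4.25
tcp_pos: [0.438, -0.1315, 0.2315]
ee_rot: [[0.209, 0.978, 0.0], [0.978, -0.209, -0.0], [-0.0, 0.0, -1.0]]
wrist_force: [0.0, 0.3, -0.2]
grip_width: 0.998
finger_force: 0.0
```

```bash
cat > go.py <<'E'
# go.py x y z psi_deg : tool-axis shift and roll from the present pose
import sys; from h import *
o=env.get_obs();t=np.array([float(a) for a in sys.argv[1:5]])
R=o["ee_rot"];psi=np.degrees(np.arctan2(R[1,0],R[0,0]))
print(o["tcp_pos"].round(4),"psi",psi.round(1),"shift",(R.T@(t[:3]-o["tcp_pos"])).round(4),"roll",(psi-t[3]).round(1),"q6",o["joint_pos"][5].round(2))
E
python3 go.py .4375 -.1324 .09 77.6
```

```text
[ 0.438  -0.1315  0.2315] psi 77.9 shift [-0.001  -0.0004  0.1415] roll 0.3 q6 -0.11
```

In the tool's units: 0.1415 m / 0.8 = 0.1769, 0.11 m / 0.8 = 0.1375.

Emit:
{"name": "send_rows", "arguments": {"plan": [[0,-0.0013,0,0.05,0],[0,-0.0013,0,0.1,0],[0,-0.0013,0,0.1375,0],[0,-0.0013,0,0.1769,0],[0,-0.0013,0,0.1769,0],[1,-0.0013,0,0.1769,0],[1,-0.0013,0,0.1769,0],[1,-0.0013,0,0.1769,0],[1,-0.0013,0,0.1769,0],[1,-0.0013,0,0.1769,0]], "squeeze": 40}}

```text
clock: 5.25
tcp_pos: [0.4388, -0.1324, 0.0915]
ee_rot: [[0.213, 0.977, 0.002], [0.977, -0.213, -0.001], [-0.0, 0.003, -1.0]]
wrist_force: [-2.1, -0.1, 8.5]
grip_width: 0.651
finger_force: 43.1
```

```bash
python3 go.py .6598 -.1669 .122 95.0
```

```text
[ 0.4388 -0.1324  0.0915] psi 77.7 shift [ 0.0133  0.2233 -0.03  ] roll -17.3 q6 -0.1
```

In the tool's units: 0.2233 m / 0.8 = 0.2791, -0.03 m / 0.8 = -0.0375, -17.3 degrees / 180 = -0.0961.

Emit:
{"name": "send_rows", "arguments": {"plan": [[1,0,0,-0.0375,0],[1,0,0,-0.1,0],[1,0.0166,0.0625,-0.125,-0.0444],[1,0.0166,0.1125,-0.125,-0.0961],[1,0.0166,0.1625,-0.125,-0.0961],[1,0.0166,0.2125,-0.125,-0.0961],[1,0.0166,0.2563,-0.125,-0.0961],[1,0.0166,0.2791,-0.125,-0.0961],[1,0.0166,0.2791,-0.125,-0.0961],[1,0.0166,0.2791,-0.1,-0.0961]]}}

```text
clock: 6.25
tcp_pos: [0.6606, -0.167, 0.1725]
ee_rot: [[-0.087, 0.996, 0.005], [0.996, 0.087, -0.001], [-0.002, 0.005, -1.0]]
wrist_force: [0.8, -0.3, -2.6]
grip_width: 0.65
finger_force: 45.4
```

```bash
python3 go.py .6598 -.1669 .1225 95.0
```

```text
[ 0.6606 -0.167   0.1725] psi 95.0 shift [ 0.0002 -0.001   0.05  ] roll 0.0 q6 -0.35
```

In the tool's units: 0.051 m / 0.8 = 0.0638, -0.001 m / 0.8 = -0.0013.

Emit:
{"name": "send_rows", "arguments": {"plan": [[1,0,-0.0013,0.025,0],[1,0,-0.0013,0.0438,0],[1,0,-0.0013,0.055,0],[1,0,-0.0013,0.0613,0],[1,0,-0.0013,0.0638,0],[1,0,-0.0013,0.0638,0],[1,0,-0.0013,0.0638,0]]}}

```text
clock: 6.95
tcp_pos: [0.6569, -0.1667, 0.1216]
ee_rot: [[-0.087, 0.996, -0.002], [0.996, 0.087, 0.0], [0.0, -0.002, -1.0]]
wrist_force: [-10.5, 1.7, 13.9]
grip_width: 0.652
finger_force: 46.1
```

In the tool's units: -0.13 m / 0.8 = -0.1625, -0.08 m / 0.8 = -0.1.

Emit:
{"name": "send_rows", "arguments": {"plan": [[1,0,0.0013,0,0],[0.5,0,0.0013,-0.0013,0],[0.2,0,0.0013,-0.0013,0],[0,0,0.0013,-0.0013,0],[0,0,0.0013,-0.0013,0],[0,0,0.0013,-0.0375,0],[0,0,0.0013,-0.1,0],[0,0,0.0013,-0.1625,0],[0,0,0.0013,-0.1625,0]]}}

```text
clock: 7.85
tcp_pos: [0.6634, -0.1677, 0.2573]
ee_rot: [[-0.087, 0.996, 0.013], [0.996, 0.087, -0.004], [-0.005, 0.013, -1.0]]
wrist_force: [0.3, 1.0, 0.5]
grip_width: 1.001
finger_force: 0.0
```

```bash
python3 go.py .405 -.02 .26 90
```

```text
[ 0.6634 -0.1677  0.2573] psi 95.0 shift [ 0.1697 -0.2444 -0.0067] roll 5.0 q6 -0.35
```

```bash
python3 go.py .41 .22 .30 95
```

```text
[ 0.6634 -0.1677  0.2573] psi 95.0 shift [ 0.4082 -0.2179 -0.0475] roll 0.0 q6 -0.35
```

In the tool's units: 0.408 m / 0.8 = 0.51, -0.218 m / 0.8 = -0.2725.

Emit:
{"name": "send_rows", "arguments": {"plan": [[0,0.51,-0.2725,-0.0563,0],[0,0.51,-0.2725,-0.0563,0],[0,0.51,-0.2725,-0.0563,0],[0,0.51,-0.2725,-0.0563,0],[0,0.51,-0.2725,-0.0563,0],[0,0.51,-0.2725,-0.0563,0],[0,0.51,-0.2725,-0.0563,0],[0,0.51,-0.2725,-0.0563,0],[0,0.51,-0.2725,-0.0563,0],[0,0.51,-0.2725,-0.0563,0]]}}

```text
clock: 8.85
tcp_pos: [0.4041, 0.2237, 0.2942]
ee_rot: [[-0.091, 0.996, 0.0], [0.996, 0.091, 0.001], [0.001, 0.0, -1.0]]
wrist_force: [-0.5, -0.4, -1.1]
grip_width: 1.0
finger_force: 0.0
```

Emit:
{"name": "send_rows", "arguments": {"plan": [[0,0,0,0,0],[0,0,0,0,0],[0,0,0,0,0]]}}

```text
clock: 9.15
tcp_pos: [0.4068, 0.2201, 0.2936]
ee_rot: [[-0.086, 0.996, -0.0], [0.996, 0.086, -0.0], [-0.0, -0.0, -1.0]]
wrist_force: [-0.4, 0.6, 0.8]
grip_width: 1.0
finger_force: 0.0
```

```bash
python3 look.py w3 tube carton_mid; python3 -c "
import cv2;cv2.imwrite('pics/w3b.png',cv2.convertScaleAbs(cv2.resize(cv2.imread('pics/w3.png'),(800,600),interpolation=2),alpha=1.5))"
```

```text
9.15 [0.4068 0.2201 0.2936] [[-0.086, 0.996, -0.0], [0.996, 0.086, -0.0], [-0.0, -0.0, -1.0]] [-0.4  0.6  0.8] 1.0004959595063538 0.01
tube [([291.0, 85.0, 364.0, 162.0], 0.58)]
carton_mid [([300.0, 269.0, 375.0, 376.0], 0.92)]
```

View pics/w3b.png

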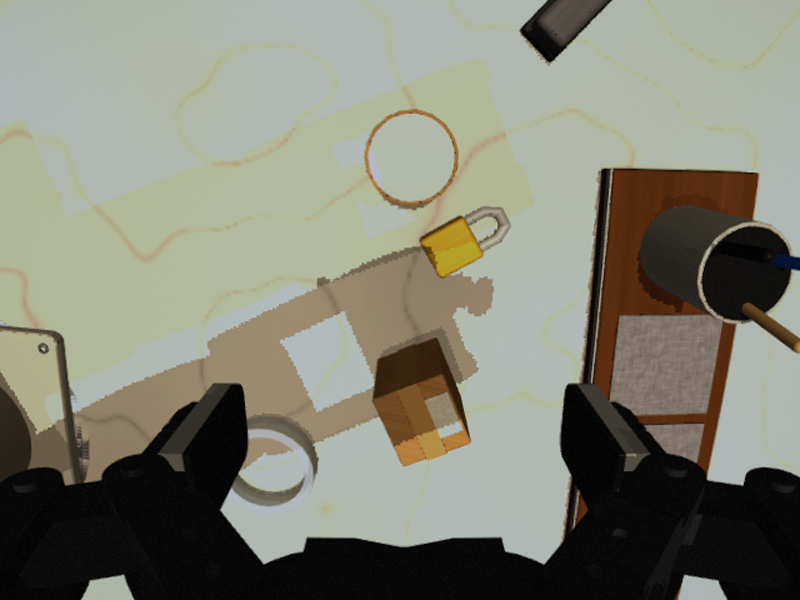

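Tube cap circle at (412,157) in the 800-px picture. Mid's top face has corners around (376,404), (455,376), (470,440) and (404,466).

```bash
python3 - <<'E'
from fit1 import *
c=camw("w3")
print("tube",ray(c,[(329.8,126.2)],.11).round(4))
fit("carton_mid",c,np.array([[375,404],[449,376],[470,440],[404,466]])*.8,np.array([[438,339],[385,361]])*.8,(.43,.09))
E
python3 go.py .4068 .278 .065 95
```

```text
tube [[0.4068 0.2812 0.11  ]]
carton_mid xy [0.4342 0.0894] yaw 0.446 dh -0.0065 cost 13.58
[0.4068 0.22   0.2936] psi 94.9 shift [0.0579 0.005  0.2286] roll -0.1 q6 0.38
```

In the tool's units: 0.2286 m / 0.8 = 0.2858, 0.005 m / 0.8 = 0.0063.

Emit:
{"name": "send_rows", "arguments": {"plan": [[0,0.0375,0.0063,0.0375,0],[0,0.075,0.0063,0.075,0],[0,0.075,0.0063,0.125,0],[0,0.075,0.0063,0.175,0],[0,0.075,0.0063,0.225,0],[0,0.075,0.0063,0.2625,0],[0,0.075,0.0063,0.2858,0],[0,0.075,0.0063,0.2858,0],[1,0.075,0.0063,0.2858,0],[1,0.075,0.0063,0.2858,0]], "squeeze": 40}}

```text
clock: 10.3
tcp_pos: [0.407, 0.2813, 0.0663]
ee_rot: [[-0.087, 0.996, 0.002], [0.996, 0.087, 0.001], [0.001, 0.002, -1.0]]
wrist_force: [1.0, 0.7, 0.8]
grip_width: 0.691
finger_force: 0.0
```

Emit:
{"name": "send_rows", "arguments": {"plan": [[1,0,0,0,0],[1,0,0,0,0],[1,0,0,0,0]]}}

```text
clock: 10.6
tcp_pos: [0.4068, 0.2815, 0.0665]
ee_rot: [[-0.087, 0.996, 0.002], [0.996, 0.087, 0.001], [0.001, 0.002, -1.0]]
wrist_force: [-0.9, -1.1, 6.7]
grip_width: 0.648
finger_force: 42.3
```

```bash
python3 go.py .651 -.0672 .095 95
```

```text
[0.4068 0.2815 0.0665] psi 95.0 shift [-0.3687  0.2129 -0.0284] roll 0.0 q6 0.49
```

In the tool's units: -0.29 m / 0.8 = -0.3625, -0.23 m / 0.8 = -0.2875.

Emit:
{"name": "send_rows", "arguments": {"plan": [[1,0,0,-0.0375,0],[1,0,0,-0.0875,0],[1,-0.0375,0.025,-0.125,0],[1,-0.0875,0.05,-0.15,0],[1,-0.1375,0.0788,-0.15,0],[1,-0.1875,0.1088,-0.15,0],[1,-0.2375,0.1375,-0.15,0],[1,-0.2875,0.1663,-0.15,0],[1,-0.3313,0.1913,-0.15,0],[1,-0.3625,0.2088,-0.15,0]]}}

```text
clock: 11.6
tcp_pos: [0.599, 0.0043, 0.1857]
ee_rot: [[-0.086, 0.996, 0.001], [0.996, 0.086, -0.0], [-0.0, 0.001, -1.0]]
wrist_force: [0.2, -0.3, -1.3]
grip_width: 0.648
finger_force: 43.3
```

```bash
python3 go.py .651 -.0672 .13 95
```

```text
[0.599  0.0043 0.1857] psi 94.9 shift [-0.0757  0.0456  0.0558] roll -0.1 q6 -0.1
```

In the tool's units: -0.0785 m / 0.8 = -0.0981, 0.046 m / 0.8 = 0.0575.

Emit:
{"name": "send_rows", "arguments": {"plan": [[1,-0.0438,0.025,0,0],[1,-0.0813,0.0475,0,0],[1,-0.0981,0.0575,0.0125,0],[1,-0.0981,0.0575,0.0375,0],[1,-0.0981,0.0575,0.0688,0],[1,-0.0981,0.0575,0.0688,0]]}}

```text
clock: 12.2
tcp_pos: [0.6471, -0.0668, 0.1264]
ee_rot: [[-0.087, 0.996, -0.007], [0.996, 0.087, 0.001], [0.002, -0.007, -1.0]]
wrist_force: [-0.3, 0.2, -1.6]
grip_width: 0.646
finger_force: 43.4
```

```bash
python3 go.py .651 -.0672 .0965 95
```

```text
[ 0.6471 -0.0668  0.1264] psi 95.0 shift [-0.0008  0.0041  0.0299] roll 0.0 q6 -0.21
```

In the tool's units: 0.032 m / 0.8 = 0.04, 0.001 m / 0.8 = 0.0013.

Emit:
{"name": "send_rows", "arguments": {"plan": [[1,0,0.0013,0.0125,0],[1,0,0.0013,0.025,0],[1,0,0.0013,0.0325,0],[1,0,0.0013,0.0375,0],[1,0,0.0013,0.04,0],[1,0,0.0013,0.04,0],[1,0,0.0013,0.04,0]]}}

```text
clock: 12.9
tcp_pos: [0.6516, -0.0674, 0.0986]
ee_rot: [[-0.087, 0.996, 0.001], [0.996, 0.087, -0.0], [-0.0, 0.001, -1.0]]
wrist_force: [0.1, 0.7, -1.5]
grip_width: 0.651
finger_force: 43.4
```

Two millimetres left; lower, release, and rise.

In the tool's units: -0.13 m / 0.8 = -0.1625, 0.001 m / 0.8 = 0.0013.

Emit:
{"name": "send_rows", "arguments": {"plan": [[1,0,0,0.0013,0],[1,0,0,0.0025,0],[1,0,0,0.0025,0],[0.4,0,0,0.0025,0],[0.2,0,0,0.0025,0],[0,0,0,0.0025,0],[0,0,0,0.0025,0],[0,0,0,-0.05,0],[0,0,0,-0.1125,0],[0,0,0,-0.1625,0]]}}

```text
clock: 13.9
tcp_pos: [0.6517, -0.0674, 0.2304]
ee_rot: [[-0.087, 0.996, 0.001], [0.996, 0.087, -0.0], [-0.0, 0.001, -1.0]]
wrist_force: [1.0, -0.5, 0.1]
grip_width: 0.996
finger_force: 0.0
```

```bash
python3 go.py .432 .04 .20 114.6
```

```text
[ 0.6517 -0.0674  0.2304] psi 95.0 shift [ 0.1262 -0.2095  0.0302] roll -19.6 q6 -0.21
```

In the tool's units: -0.2095 m / 0.8 = -0.2619, 0.126 m / 0.8 = 0.1575, -19.6 degrees / 180 = -0.1089.

Emit:
{"name": "send_rows", "arguments": {"plan": [[0,0.1575,-0.2619,0.0375,-0.1089],[0,0.1575,-0.2619,0.0375,-0.1089],[0,0.1575,-0.2619,0.0375,-0.1089],[0,0.1575,-0.2619,0.0375,-0.1089],[0,0.1575,-0.2619,0.0375,-0.1089],[0,0.1575,-0.2619,0.0375,-0.1089],[0,0.1575,-0.2619,0.0375,-0.1089],[0,0.1575,-0.2619,0.0375,-0.1089],[0,0.1575,-0.2619,0.0375,-0.1089]]}}

```text
clock: 14.8
tcp_pos: [0.4331, 0.0395, 0.1986]
ee_rot: [[-0.416, 0.909, 0.001], [0.909, 0.416, 0.0], [-0.001, 0.001, -1.0]]
wrist_force: [-0.1, -0.7, 0.5]
grip_width: 1.002
finger_force: 0.0
```

```bash
python3 look.py w4 carton_mid; python3 -c "
import cv2;cv2.imwrite('pics/w4b.png',cv2.convertScaleAbs(cv2.resize(cv2.imread('pics/w4.png'),(800,600),interpolation=2),alpha=1.5))"
```

```text
14.8 [0.4331 0.0395 0.1986] [[-0.416, 0.909, 0.001], [0.909, 0.416, 0.0], [-0.001, 0.001, -1.0]] [-0.1 -0.7  0.5] 1.0019014749876511 0.005
carton_mid [([309.0, 94.0, 405.0, 203.0], 0.91)]
```

View pics/w4b.png

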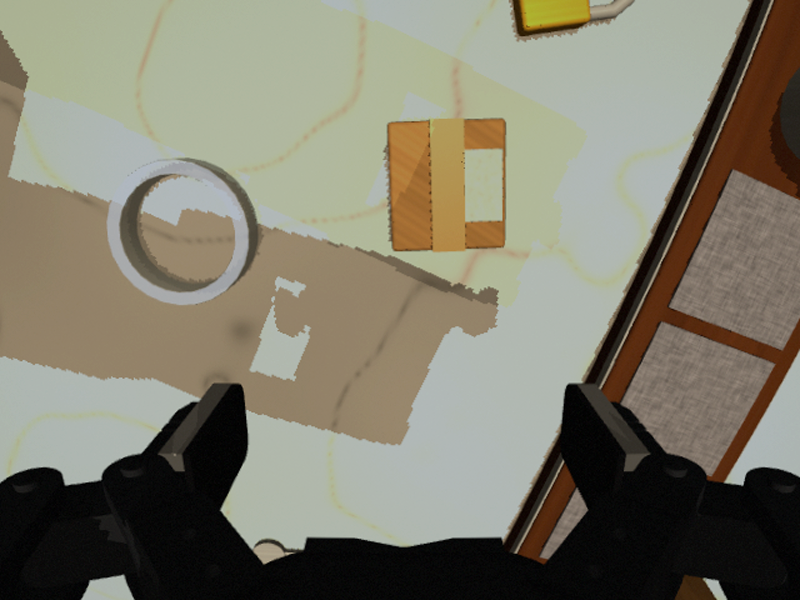

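Mid's top face spans (389,122) to (505,249) and sits nearly square to the tool, with its 56 mm side across the jaws.

```bash
python3 - <<'E'
from fit1 import *
c=camw("w4")
t=np.array([[389,122],[505,119],[505,247],[393,250]])*.8
fit("carton_mid",c,t,[],(.43,.09)); w=ray(c,t,.08);print(w.round(4),w.mean(0).round(4))
E
python3 go.py .4315 .0905 .042 114.9
```

```text
carton_mid xy [0.4325 0.0928] yaw 0.461 dh -0.0059 cost 0.43
[[0.3941 0.1081 0.08  ]
 [0.4426 0.1321 0.08  ]
 [0.4702 0.0779 0.08  ]
 [0.4207 0.0536 0.08  ]] [0.4319 0.0929 0.08  ]
[0.4326 0.0395 0.1983] psi 114.6 shift [0.0469 0.0201 0.1563] roll -0.3 q6 -0.37
```

In the tool's units: 0.156 m / 0.8 = 0.195, 0.048 m / 0.8 = 0.06, -1 degrees / 180 = -0.0056.

Emit:
{"name": "send_rows", "arguments": {"plan": [[0,0.0375,0.015,0.0375,-0.0056],[0,0.06,0.0266,0.0813,-0.0056],[0,0.06,0.0266,0.125,-0.0056],[0,0.06,0.0266,0.1625,-0.0056],[0,0.06,0.0266,0.195,-0.0056],[0,0.06,0.0266,0.195,-0.0056],[1,0.06,0.0266,0.195,-0.0056],[1,0.06,0.0266,0.195,-0.0056],[1,0.06,0.0266,0.195,-0.0056],[1,0.06,0.0266,0.195,-0.0056]], "squeeze": 40}}

```text
clock: 15.9
tcp_pos: [0.4322, 0.0924, 0.0436]
ee_rot: [[-0.432, 0.902, 0.003], [0.902, 0.432, 0.0], [-0.001, 0.003, -1.0]]
wrist_force: [0.3, -0.8, 7.7]
grip_width: 0.65
finger_force: 43.3
```

Emit:
{"name": "send_rows", "arguments": {"plan": [[1,0,0,0,0]]}}

```text
clock: 16.0
tcp_pos: [0.4322, 0.0924, 0.0436]
ee_rot: [[-0.432, 0.902, 0.003], [0.902, 0.432, 0.0], [-0.001, 0.003, -1.0]]
wrist_force: [0.3, -1.1, 9.0]
grip_width: 0.653
finger_force: 43.4
```

```bash
python3 go.py .6423 .0324 .072 95
```

```text
[0.4322 0.0924 0.0436] psi 115.6 shift [-0.145   0.1636 -0.0279] roll 20.6 q6 -0.26
```

In the tool's units: 0.1636 m / 0.8 = 0.2045, -0.145 m / 0.8 = -0.1813, 20.6 degrees / 180 = 0.1144.

Emit:
{"name": "send_rows", "arguments": {"plan": [[1,0,0,-0.0375,0],[1,0,0,-0.0875,0],[1,-0.0313,0.035,-0.1125,0.0389],[1,-0.0688,0.0775,-0.1125,0.0778],[1,-0.1063,0.12,-0.1125,0.1144],[1,-0.1438,0.1625,-0.1125,0.1144],[1,-0.1688,0.19,-0.1125,0.1144],[1,-0.1813,0.2045,-0.1,0.1144],[1,-0.1813,0.2045,-0.075,0.1144],[1,-0.1813,0.2045,-0.075,0.1144]]}}

```text
clock: 17.0
tcp_pos: [0.6394, 0.0319, 0.1001]
ee_rot: [[-0.087, 0.996, -0.004], [0.996, 0.087, -0.0], [0.0, -0.004, -1.0]]
wrist_force: [-0.8, -0.2, -1.4]
grip_width: 0.651
finger_force: 43.6
```

```bash
python3 go.py .6423 .0324 .0736 95
```

```text
[0.6394 0.0319 0.1001] psi 95.0 shift [0.0002 0.003  0.0265] roll -0.0 q6 -0.06
```

In the tool's units: 0.026 m / 0.8 = 0.0325, 0.024 m / 0.8 = 0.03.

Emit:
{"name": "send_rows", "arguments": {"plan": [[1,0,0,0,0],[1,0,0,0.0125,0],[1,0,0,0.0225,0],[1,0,0,0.03,0],[1,0,0,0.0325,0],[1,0,0,0.0325,0],[1,0,0,0.0325,0]]}}

```text
clock: 17.7
tcp_pos: [0.6414, 0.0323, 0.0763]
ee_rot: [[-0.087, 0.996, 0.0], [0.996, 0.087, 0.0], [-0.0, 0.0, -1.0]]
wrist_force: [-0.0, 0.7, -1.2]
grip_width: 0.65
finger_force: 43.6
```

In the tool's units: -0.13 m / 0.8 = -0.1625, -0.09 m / 0.8 = -0.1125.

Emit:
{"name": "send_rows", "arguments": {"plan": [[1,0,0.0013,0.0019,0],[1,0,0.0013,0.0038,0],[1,0,0.0013,0.0038,0],[0.4,0,0.0013,0.0038,0],[0.2,0,0.0013,0.0038,0],[0,0,0.0013,0.0038,0],[0,0,0.0013,0.0038,0],[0,0,0.0013,-0.05,0],[0,0,0.0013,-0.1125,0],[0,0,0.0013,-0.1625,0]]}}

```text
clock: 18.7
tcp_pos: [0.6425, 0.0324, 0.2084]
ee_rot: [[-0.087, 0.996, 0.001], [0.996, 0.087, 0.0], [-0.0, 0.001, -1.0]]
wrist_force: [0.7, -0.6, 0.5]
grip_width: 0.998
finger_force: 0.0
```

```bash
python3 go.py .377 -.39 .22 68.5
```

```text
[0.6425 0.0324 0.2084] psi 95.0 shift [-0.3976 -0.3014 -0.0118] roll 26.5 q6 -0.06
```

In the tool's units: -0.3976 m / 0.8 = -0.497, -0.3014 m / 0.8 = -0.3768, 26.5 degrees / 180 = 0.1472.

Emit:
{"name": "send_rows", "arguments": {"plan": [[0,-0.05,-0.0375,-0.0375,0],[0,-0.1,-0.075,-0.05,0.0222],[0,-0.15,-0.1125,-0.05,0.0444],[0,-0.2,-0.15,-0.05,0.0667],[0,-0.25,-0.1875,-0.05,0.1],[0,-0.3,-0.225,-0.0375,0.1472],[0,-0.35,-0.2625,-0.025,0.1472],[0,-0.4,-0.3025,-0.015,0.1472],[0,-0.45,-0.34,-0.015,0.1472],[0,-0.497,-0.3768,-0.015,0.1472]]}}

```text
clock: 19.7
tcp_pos: [0.3805, -0.383, 0.218]
ee_rot: [[0.366, 0.93, -0.0], [0.93, -0.366, 0.0], [0.0, -0.0, -1.0]]
wrist_force: [1.3, -0.2, -0.1]
grip_width: 0.999
finger_force: 0.0
```

Emit:
{"name": "send_rows", "arguments": {"plan": [[0,0,0,0,0],[0,0,0,0,0],[0,0,0,0,0]]}}

```text
clock: 20.0
tcp_pos: [0.3823, -0.3809, 0.2182]
ee_rot: [[0.366, 0.931, -0.0], [0.931, -0.366, 0.001], [0.0, -0.0, -1.0]]
wrist_force: [-0.7, -0.3, 0.1]
grip_width: 1.0
finger_force: 0.0
```

```bash
python3 look.py w5 carton_low; python3 -c "
import cv2;cv2.imwrite('pics/w5b.png',cv2.convertScaleAbs(cv2.resize(cv2.imread('pics/w5.png'),(800,600),interpolation=2),alpha=1.5))"
```

```text
20.0 [ 0.3823 -0.3809  0.2182] [[0.366, 0.931, -0.0], [0.931, -0.366, 0.001], [0.0, -0.0, -1.0]] [-0.7 -0.3  0.1] 0.9996270830934035 0.023
carton_low [([220.0, 319.0, 318.0, 415.0], 0.86), ([89.0, 160.0, 215.0, 275.0], 0.77), ([260.0, 107.0, 343.0, 218.0], 0.62)]
```

View pics/w5b.png

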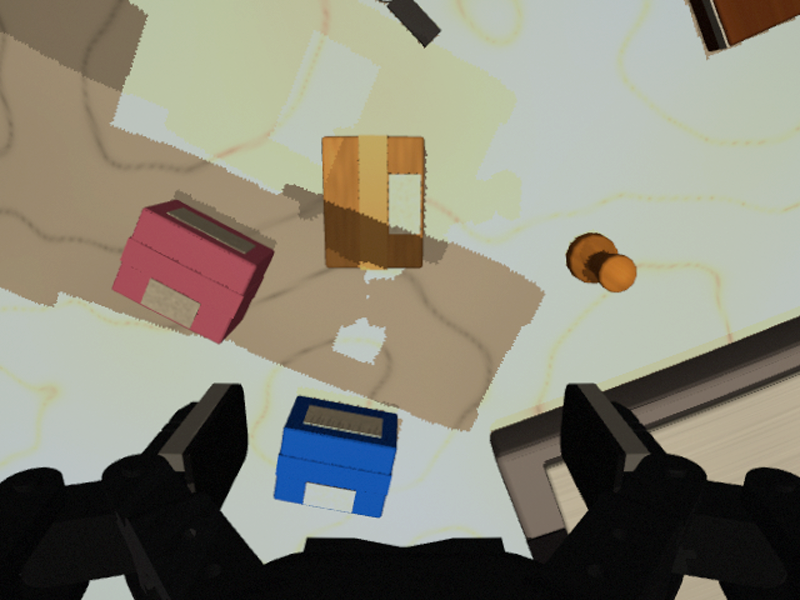

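Low's top face spans (322,138) to (424,267), square to the tool. The pink box is clear of the finger zone.

```bash
python3 - <<'E'
from fit1 import *
c=camw("w5")
t=np.array([[322,138],[424,137],[424,267],[326,267]])*.8
fit("carton_low",c,t,[],(.38,-.343)); w=ray(c,t,.05);print(w.round(4),w.mean(0).round(4))
E
python3 go.py .379 -.343 .014 68.2
```

```text
carton_low xy [ 0.38   -0.3422] yaw -0.372 dh -0.0064 cost 0.68
[[ 0.3675 -0.297   0.05  ]
 [ 0.4206 -0.3175  0.05  ]
 [ 0.394  -0.3869  0.05  ]
 [ 0.3401 -0.3656  0.05  ]] [ 0.3806 -0.3417  0.05  ]
[ 0.3828 -0.3805  0.2183] psi 68.6 shift [ 0.0335 -0.0172  0.2043] roll 0.4 q6 -0.43
```

In the tool's units: 0.203 m / 0.8 = 0.2538, 0.0346 m / 0.8 = 0.0433.

Emit:
{"name": "send_rows", "arguments": {"plan": [[0,0.025,-0.0125,0.05,0],[0,0.0433,-0.0208,0.1063,0],[0,0.0433,-0.0208,0.1625,0],[0,0.0433,-0.0208,0.2063,0],[0,0.0433,-0.0208,0.2375,0],[0,0.0433,-0.0208,0.2538,0],[0,0.0433,-0.0208,0.2538,0],[1,0.0433,-0.0208,0.2538,0],[1,0.0433,-0.0208,0.2538,0],[1,0.0433,-0.0208,0.2538,0]], "squeeze": 40}}

```text
clock: 21.1
tcp_pos: [0.3802, -0.3441, 0.0168]
ee_rot: [[0.366, 0.93, 0.002], [0.931, -0.366, -0.002], [-0.001, 0.003, -1.0]]
wrist_force: [0.8, 1.3, 5.8]
grip_width: 0.673
finger_force: 43.6
```

Emit:
{"name": "send_rows", "arguments": {"plan": [[1,0,0,0,0],[1,0,0,0,0]]}}

```text
clock: 21.3
tcp_pos: [0.3802, -0.3441, 0.0168]
ee_rot: [[0.366, 0.93, 0.002], [0.93, -0.366, -0.002], [-0.001, 0.003, -1.0]]
wrist_force: [0.7, 2.3, 7.2]
grip_width: 0.67
finger_force: 43.7
```

```bash
python3 go.py .6335 .132 .0445 95
```

```text
[ 0.3802 -0.3441  0.0168] psi 68.5 shift [ 0.5358  0.0613 -0.028 ] roll -26.5 q6 -0.38
```

In the tool's units: 0.345 m / 0.8 = 0.4313, -0.13 m / 0.8 = -0.1625, -26.5 degrees / 180 = -0.1472.

Emit:
{"name": "send_rows", "arguments": {"plan": [[1,0,0,-0.0375,0],[1,0,0,-0.0875,0],[1,0.0375,-0.01,-0.125,0],[1,0.0938,-0.025,-0.15,-0.0222],[1,0.15,-0.0425,-0.1625,-0.0444],[1,0.2063,-0.0575,-0.1625,-0.0722],[1,0.2625,-0.0738,-0.1625,-0.1],[1,0.3188,-0.09,-0.1625,-0.1472],[1,0.375,-0.105,-0.1625,-0.1472],[1,0.4313,-0.1213,-0.1625,-0.1472]]}}

```text
clock: 22.3
tcp_pos: [0.4156, 0.0149, 0.1462]
ee_rot: [[-0.087, 0.996, 0.002], [0.996, 0.087, 0.0], [-0.0, 0.002, -1.0]]
wrist_force: [1.4, -0.0, -0.4]
grip_width: 0.677
finger_force: 43.5
```

In the tool's units: 0.05 m / 0.8 = 0.0625, 0.03 m / 0.8 = 0.0375.

Emit:
{"name": "send_rows", "arguments": {"plan": [[1,0.0375,0,0,0],[1,0.0625,0,0,0],[1,0.0625,0,0,0],[1,0.0625,0,0,0]]}}

```text
clock: 22.7
tcp_pos: [0.4111, 0.063, 0.1457]
ee_rot: [[-0.089, 0.996, 0.001], [0.996, 0.089, -0.0], [-0.0, 0.001, -1.0]]
wrist_force: [0.7, 0.7, -1.3]
grip_width: 0.673
finger_force: 43.5
```

```bash
python3 go.py .6335 .132 .0468 95
```

```text
[0.4111 0.063  0.1457] psi 95.1 shift [0.0491 0.2275 0.0992] roll 0.1 q6 0.03
```

In the tool's units: 0.2275 m / 0.8 = 0.2844, 0.03 m / 0.8 = 0.0375.

Emit:
{"name": "send_rows", "arguments": {"plan": [[1,0.0125,0.0375,0,0],[1,0.0313,0.0875,0,0],[1,0.05,0.1375,0,0],[1,0.0613,0.1875,0,0],[1,0.0613,0.2313,0,0],[1,0.0613,0.2625,0,0],[1,0.0613,0.2844,0,0],[1,0.0613,0.2844,0.0375,0],[1,0.0613,0.2844,0.075,0],[1,0.0613,0.2844,0.0938,0]]}}

```text
clock: 23.7
tcp_pos: [0.6322, 0.1295, 0.0678]
ee_rot: [[-0.085, 0.996, -0.004], [0.996, 0.085, -0.001], [-0.001, -0.004, -1.0]]
wrist_force: [-0.2, -0.4, -2.6]
grip_width: 0.674
finger_force: 43.6
```

In the tool's units: 0.018 m / 0.8 = 0.0225, 0.015 m / 0.8 = 0.0188.

Emit:
{"name": "send_rows", "arguments": {"plan": [[1,0,0,0.0063,0],[1,0,0,0.0125,0],[1,0,0,0.0188,0],[1,0,0,0.0225,0],[1,0,0,0.0225,0]]}}

```text
clock: 24.2
tcp_pos: [0.6336, 0.1317, 0.0526]
ee_rot: [[-0.087, 0.996, 0.001], [0.996, 0.087, 0.0], [0.0, 0.001, -1.0]]
wrist_force: [-0.1, -0.7, -0.7]
grip_width: 0.674
finger_force: 43.6
```

```bash
python3 go.py .6335 .132 .0468 95
```

```text
[0.6336 0.1317 0.0526] psi 95.0 shift [ 0.0003 -0.0001  0.0058] roll 0.0 q6 0.1
```

In the tool's units: -0.09 m / 0.8 = -0.1125, -0.04 m / 0.8 = -0.05.

Emit:
{"name": "send_rows", "arguments": {"plan": [[1,0,0,0.0038,0],[1,0,0,0.0063,0],[1,0,0,0.0075,0],[1,0,0,0.0075,0],[0.4,0,0,0.0075,0],[0.2,0,0,0.0075,0],[0,0,0,0.0075,0],[0,0,0,0.0075,0],[0,0,0,-0.05,0],[0,0,0,-0.1125,0]]}}

```text
clock: 25.2
tcp_pos: [0.6317, 0.1313, 0.1409]
ee_rot: [[-0.087, 0.996, -0.005], [0.996, 0.087, -0.001], [-0.001, -0.005, -1.0]]
wrist_force: [0.8, 0.8, 0.1]
grip_width: 0.998
finger_force: 0.0
```

```bash
python3 go.py .47 -.02 .35 0
```

```text
[0.6317 0.1313 0.1409] psi 95.0 shift [-0.1367 -0.1754 -0.2081] roll 95.0 q6 0.1
```

In the tool's units: -0.28 m / 0.8 = -0.35, -0.144 m / 0.8 = -0.18, 64 degrees / 180 = 0.3556.

Emit:
{"name": "send_rows", "arguments": {"plan": [[0,0,0,-0.0625,0],[0,0,0,-0.125,0],[0,0,0,-0.1875,0.0444],[0,-0.0375,-0.025,-0.2375,0.0889],[0,-0.075,-0.05,-0.275,0.1333],[0,-0.1125,-0.075,-0.3125,0.1778],[0,-0.15,-0.0875,-0.3375,0.2222],[0,-0.18,-0.1063,-0.35,0.2667],[0,-0.18,-0.1063,-0.35,0.3111],[0,-0.18,-0.1063,-0.35,0.3556]]}}

```text
clock: 26.2
tcp_pos: [0.561, -0.0202, 0.423]
ee_rot: [[0.861, 0.509, 0.001], [0.509, -0.861, -0.0], [0.001, 0.001, -1.0]]
wrist_force: [-0.6, 0.1, 0.3]
grip_width: 1.001
finger_force: 0.0
```

In the tool's units: 31 degrees / 180 = 0.1722.

Emit:
{"name": "send_rows", "arguments": {"plan": [[0,0,0,0,0.0444],[0,0,0,0,0.0889],[0,0,0,0,0.1333],[0,0,0,0,0.1722],[0,0,0,0,0.1722],[0,0,0,0,0.1722]]}}

```text
clock: 26.8
tcp_pos: [0.5612, -0.0192, 0.4222]
ee_rot: [[1.0, 0.004, -0.0], [0.004, -1.0, -0.0], [-0.0, 0.0, -1.0]]
wrist_force: [0.0, 0.1, 0.1]
grip_width: 1.0
finger_force: 0.0
```

```bash
python3 look.py w6
cat > ov.py <<'E'
from fit1 import *
im=cv2.convertScaleAbs(cv2.imread("pics/w6.png"),alpha=1.5);c=camw("w6")
for n,(x,y) in {"carton_low":(.6335,.132),"carton_mid":(.6423,.0324),"tube":(.651,-.0672),"carton_tall":(.6598,-.1669)}.items():
    u=np.round(proj(c,pts(n,x,y,.088,.03))).astype(int);h=len(u)//2
    for k in(u[:h],u[h:]):cv2.polylines(im,[k.reshape(-1,1,2)],True,(0,255,0),1)
cv2.imwrite("pics/w6b.png",cv2.resize(im,(800,600),interpolation=2))
E
python3 ov.py
```

```text
26.8 [ 0.5612 -0.0192  0.4222] [[1.0, 0.004, -0.0], [0.004, -1.0, -0.0], [-0.0, 0.0, -1.0]] [0.  0.1 0.1] 0.9995682760627111 0.002
```

View pics/w6b.png

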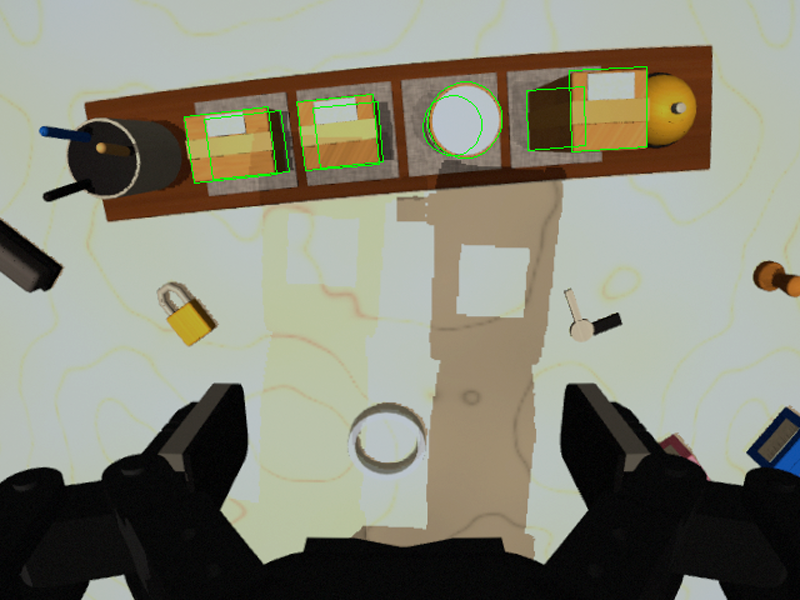

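The target outlines match all four parcels to within about 2 px: low at (230,145), mid at (340,132), tube at (463,118) and tall at (608,108). All four are upright on the right mats.

```bash
python3 -c "
from plant import env
print(env.sign_off())"
```

```text
the job is handed in; nothing more can be done
None
```

I placed all four parcels upright on their mats, tallest by the bell to shortest by the pen pot, with the final wrist view matching the target positions to about 2 px, and handed the job in at about 27 s (no score was returned).

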